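# Lock the drive and hold its cover over the screw holes

### The job

Get the drive housing ready for its cover screws: first turn the red lock knob clockwise until it clicks over into its locked position. Then lift the aluminium cover plate by its handle and hold it level about a centimetre above the housing's rim, green stripe over green stripe, so that each threaded hole can be seen whole through its hole in the cover; do not set it on the housing or bump it, and leave the screwdriver, screw tray and can alone. Finish while still holding the cover there, steady in the gripper, ready for a colleague to start the screws.

Things in the scene. Friction and masses are not known exactly. Their poses are not given: they have to be found in the camera images.
- housing: Fixed navy drive housing turned up to 20 degrees: open-topped box 120 (x) by 150 (y) by 60 mm high, brass gears inside; origin at the centre of its underside, on the bench. A green stripe on the rim marks its +y side. A pod (70 by 70, 50 mm high) on its -x side carries the lock knob. Threaded holes in the flat rim, 96 mm apart on the striped side, 60 mm on the other.
- cover_grip (a point): Centre of the bar of the cover's black bow handle, 35 mm above the plate's underside, over the plate's middle. Axes as for the cover: z up, x across the bar, y along it. The bar is 80 mm long, 16 wide and 18 high, with a 22 mm gap under it between two 12 mm square feet 34 mm either side of the centre.
- mat: Fixed black rubber mat, 160 by 180 by 4 mm, on the bench, with the cover lying on it; origin at the centre of its underside.
- lock_knob (a joint): Angle of the red lock knob: 0 = unlocked (its start, against a stop), 1.2 rad = locked (the other stop); grows as the knob turns clockwise seen from above. A spring resists with up to about 0.14 N m over the first half; past 0.6 rad it clicks over centre and drives the knob on to 1.2, where it stays. Let go before 0.6, it springs back to 0.
- lock_knob_grip (a point): Point on the vertical axis of the red lock knob at the height to grip: 87 mm above the bench, 7 mm below the top of its bar. Turns with the knob: x along the bar, y across it. The bar is 46 mm long, 14 wide, and stands 30 mm above its 48 mm disc (disc top 64 mm above the bench). The axis lies at x -95, y 0 mm of the housing.
- cover: Loose aluminium cover plate (0.2 to 0.42 kg), 120 (x) by 150 (y) by 4 mm, with four 13 mm holes and a bow handle on top; lies flat on the mat, turned at most 30 degrees. Origin at the centre of its underside, z up. A green stripe marks its +y side and belongs over the housing's green stripe.
- screwdriver_mid (a point): Middle of a loose yellow-handled screwdriver, 170 mm long and 26 mm high, lying on the bench: leave it alone.
- screw_tray_mid (a point): Middle of a loose blue screw tray, 80 by 110 by 25 mm: leave it alone.
- oil_can_mid (a point): Middle of a loose upright green can, 50 mm across and 90 mm tall: leave it alone.
- thread0 (a point): Centre of a threaded hole (6 mm, dark in a brass ring) in the housing's rim, 60 mm above the bench, in the corner at +x on the wide, green-striped side: at x +48, y +61 mm of the housing. It belongs under hole0 of the cover.
- hole0 (a point): Centre of a 13 mm hole of the cover, at the plate's underside, in the corner at +x on the wide, green-striped side: at x +48, y +61 mm of the cover.
- thread1 (a point): Centre of a threaded hole (6 mm, dark in a brass ring) in the housing's rim, 60 mm above the bench, at x -48, y +61 mm, on the wide, green-striped side of the housing. It belongs under hole1 of the cover.
- hole1 (a point): Centre of a 13 mm hole of the cover, at the plate's underside, at x -48, y +61 mm, on the wide, green-striped side of the cover.
- thread2 (a point): Centre of a threaded hole (6 mm, dark in a brass ring) in the housing's rim, 60 mm above the bench, at x -30, y -61 mm, on the narrow side of the housing. It belongs under hole2 of the cover.
- hole2 (a point): Centre of a 13 mm hole of the cover, at the plate's underside, at x -30, y -61 mm, on the narrow side of the cover.
- thread3 (a point): Centre of a threaded hole (6 mm, dark in a brass ring) in the housing's rim, 60 mm above the bench, at x +30, y -61 mm, on the narrow side of the housing. It belongs under hole3 of the cover.
- hole3 (a point): Centre of a 13 mm hole of the cover, at the plate's underside, at x +30, y -61 mm, on the narrow side of the cover.
Things that resemble listed ones, but are neither listed nor needed, are in the scene too. Of the things that look like the housing, take the one that is farthest to the robot's left at the start.

How it is judged:
On the way, in this order (a step that is already met when the one before it is completed fails the run):
1. the lock knob has clicked into its locked position (past 1.0 rad) while the cover still lies on its mat (value of joint lock_knob above 1 rad and distance of cover from where it was at the start of the episode below 0.03 m), for 0.2 s.
2. the cover is lifted in the gripper, clear of everything (underside more than 20 mm up) (height (world z) of cover above 0.02 m and contact force between the fingers and cover above 1 N), for 0.2 s.
At the end, for the whole second after the job is handed in: Knob locked (past 1.0 rad); cover held still by the fingers, underside 4 to 22 mm above the rim, level within 4 degrees, not touching the housing, each cover hole within 3.5 mm (horizontally) of its own threaded hole (value of joint lock_knob above 1 rad and horizontal distance between hole0 and thread0 below 0.0035 m and horizontal distance between hole1 and thread1 below 0.0035 m and horizontal distance between hole2 and thread2 below 0.0035 m and horizontal distance between hole3 and thread3 below 0.0035 m and z of cover in the frame of housing between 0.064 and 0.082 m and angle between cover's own z axis and vertical below 0.07 rad and contact force between the fingers and cover above 1 N and contact force between cover and housing below 0.2 N and linear speed of cover below 0.02 m/s and angular speed of cover below 0.1 rad/s); the arm keeps its last pose, push and grip.
It fails at once if the cover bumps the housing (over 5 N) (contact force between cover and housing above 5 N).
It fails at once if the screwdriver is shifted by more than 25 mm or tipped (distance of screwdriver_mid from where it was at the start of the episode above 0.025 m or angle between screwdriver_mid's own z axis and vertical above 0.4 rad).
It fails at once if the screw tray is shifted by more than 25 mm or tipped (distance of screw_tray_mid from where it was at the start of the episode above 0.025 m or angle between screw_tray_mid's own z axis and vertical above 0.4 rad).
It fails at once if the oil can is shifted by more than 25 mm or tipped (distance of oil_can_mid from where it was at the start of the episode above 0.025 m or angle between oil_can_mid's own z axis and vertical above 0.4 rad).
It also fails if it takes over 54 s, if anything falls off the work surface, if the arm or the gripper's body presses on something with over 40 N, if the wrist force passes 120 N, or if a joint passes its speed limit or range.

### The arm

A 6-joint arm with a two-finger parallel gripper is mounted at the origin on the work surface. World frame = base frame: x ahead of the robot, y to its left, z up, the work surface at z = 0. Lengths are in m, angles in rad, forces in N, time in s.
With the tool pointing down it reaches from about 0.25 to 0.725 m from the base axis. Payload 4 kg.
Tool frame: the origin (TCP) lies between the finger pads; the fingertips stand 17 mm ahead of it and the grasp point (between the pads) lies 2 mm behind it; z points along the fingers, y is the direction in which the jaws open and shut (so a half turn about z gives the same grasp; the last joint's range is limited). The gripper opens to 85 mm and grips with 20 to 120 N. Pads are 22 mm wide; open, the fingers measure 114 mm over their backs; the gripper's body (76 mm by 85 mm) begins 54 mm behind the grasp point. The pads swing forward as they close: fully open they stand 13 mm farther back than shut.
Start: joints at [-1.287, 0.241, 0.005, 1.335, 0, 1.571], TCP at [0.14, -0.48, 0.248] pointing down, gripper open.
Joint ranges: [-2.72, 2.72], [-1.05, 1.87], [-1.09, 1.28], [-1.99, 2.15], [-1.42, 1.44], [-3.14, 3.14]. Speed limits (rad/s): [2.79, 2.79, 3.14, 3.14, 3.14, 3.14].

### API

Orientations are given as a unit quaternion [x, y, z, w].
In Python, from workcell import readout, viewer, order gives the robot as it stands. The module is installed in compiled form; this text tells all that it offers.
- The arm moves only by the shell command python3 -m crank 'ROWS'. ROWS is text: rows parted by semicolons, each of 7 numbers parted by spaces: the shift along the tool's x, y, z in m, then the turn, a rotation vector about the tool's x, y, z in rad, then the gripper's target within -1 to 1 (shut at 1, half-way at 0, fully open at -1). A call has 1 to 20 rows; each row shifts and turns the pose as measured when the row begins, along the tool's axes as they then stand; what a row does not reach is not made up. A row lasts 1/12 s, in which the tool goes at most 41.7 mm and 7.16 degrees, less where a joint would pass 70% of its speed; a pose out of reach is approached as far as the arm can. A call with a gripper value outside its range is refused whole. The fingers move at their own pace and stop on an object; the grip force is fixed at half the most. Time passes only in rows, so rows that do not move let the fingers close. It gives the time, the measured TCP pose, the force and the opening at its end, in the units of the state.
- readout.get_obs(): the state, without advancing time (a new reading comes with each control period).
- viewer.camera(name): name is "scene" or "top"; returns the picture (420x560x3 uint8, red, green, blue); there is no depth.
- viewer.calibration(name): a dict with "fx", "fy", "cx", "cy" (pixels), "D" ([k1, k2, p1, p2, k3] as OpenCV has them; the pictures are not rectified), "eye" and "rotation" of the camera in the world. Camera axes: x right, y down, z forward; pixel columns grow to the right and rows downward; lengths in m; the calibration is good to about 2 mm. A picture is of the moment at which its call begins. calibration takes no time and is no camera call.
- order.job_done(): hands the job in, once; it reports no verdict.
The state is a dict: "clock": time; "joint_pos": joint angles; "joint_vel": joint speeds; "tau": joint torques, N m; "eef_pos": TCP position; "tool_rot": TCP orientation; "ft_force": force on the tool from outside, world axes, zero at the start; "ft_torque": the same for the moment, N m; "grip_width": finger opening in m.
Only numpy, scipy, OpenCV 4.12 (cv2) and the standard library are available. Lean on these libraries where they do the work, as an engineer would, in place of code of your own. Each camera call takes 0.05 s, during which the arm holds its last target. There are 200 camera calls.

## Working session

There is one attempt and no reset: what is moved stays moved. The work goes in short steps, Python scripts to look and compute and a shell command to move; the robot and the scene stay as the last step left them, time stands still between calls to the robot, and variables do not carry over. Pictures are saved under pics/ and viewed, about 8 in all and at most 12, crops included, and the job is handed in when it is done.

```bash
mkdir -p pics; python3 - <<'E'
from workcell import readout, viewer
import cv2
for n in("scene","top"):
    im=viewer.camera(n); cv2.imwrite(f"pics/{n}0.png",im[:,:,::-1]); c=viewer.calibration(n); print(n,c)
print(readout.get_obs())
E
```

```text
scene {'fx': 434.7416706271546, 'fy': 434.7416706271546, 'cx': 283.3825992592299, 'cy': 213.72607616801758, 'D': array([-0.06643081,  0.        ,  0.        ,  0.        ,  0.        ]), 'eye': array([1.13730072, 0.21891915, 1.01617018]), 'rotation': array([ 0.53062986,  0.79830715, -0.24131483, -0.15134332])}
top {'fx': 396.0329519361437, 'fy': 396.0329519361437, 'cx': 281.7973436526628, 'cy': 209.9379087523404, 'D': array([-0.11802671,  0.        ,  0.        ,  0.        ,  0.        ]), 'eye': array([ 0.41917028, -0.04118712,  1.03819552]), 'rotation': array([-0.70403083,  0.70407508, -0.05707703,  0.07321944])}
{'clock': 0.1, 'joint_pos': array([-1.28701465e+00,  2.41351246e-01,  3.85649353e-03,  1.33517972e+00,
        1.26576084e-05,  1.57079808e+00]), 'joint_vel': array([ 0.0009634 , -0.00101319,  0.00128419, -0.00261924,  0.00125947,
       -0.00043611]), 'tau': array([-4.03890544e-05, -3.73137939e+01,  2.53009826e+01,  1.08234616e-02,
       -8.97602172e-05,  1.24516555e-05]), 'eef_pos': array([ 0.13984998, -0.47949486,  0.2474942 ]), 'tool_rot': array([ 9.89950061e-01,  1.41414267e-01, -1.26534514e-04, -9.30528411e-04]), 'ft_force': array([ 0.38520615,  0.38141214, -0.27090529]), 'ft_torque': array([ 0.04824249, -0.03804165,  0.02469727]), 'grip_width': 0.08515484028648446}
```

View pics/top0.png

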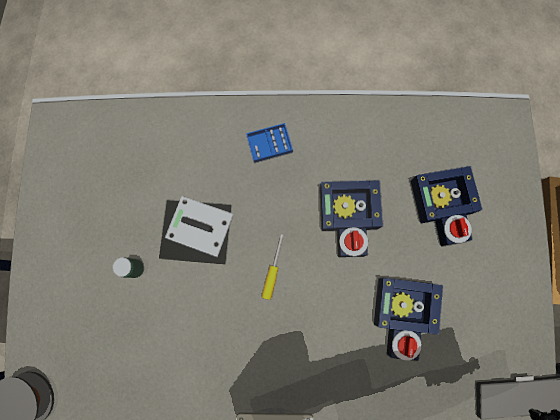

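View pics/scene0.png

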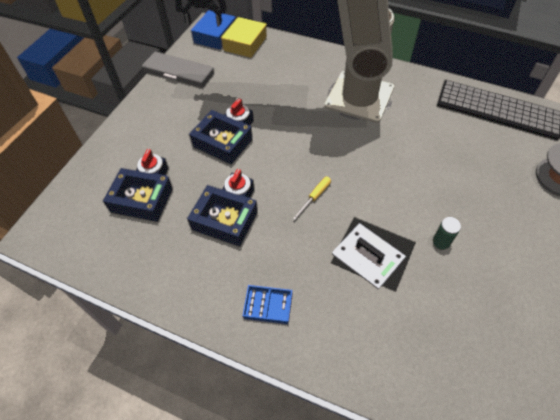

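The three housings are at top-view pixels (350,205), (408,305) and (447,195). In this view image left is +y, the robot's left, so (350,205) fits the description. I'll confirm it in enlarged crops.

```bash
cat > h.py <<'E'
import numpy as np, cv2
from scipy.spatial.transform import Rotation as R
from workcell import readout, viewer
def ray(n,uv):
    c=viewer.calibration(n); K=np.array([[c['fx'],0,c['cx']],[0,c['fy'],c['cy']],[0,0,1]])
    p=cv2.undistortPoints(np.array(uv,float).reshape(-1,1,2),K,c['D']).reshape(-1,2)
    return c['eye'], R.from_quat(c['rotation']).apply(np.c_[p,np.ones(len(p))])
def topl(n,uv,z):
    e,d=ray(n,uv); return e+d*((np.asarray(z)-e[2])/d[:,2])[:,None]
def proj(n,P):
    c=viewer.calibration(n); K=np.array([[c['fx'],0,c['cx']],[0,c['fy'],c['cy']],[0,0,1]])
    r=R.from_quat(c['rotation']).inv(); q=r.apply(np.asarray(P,float)-c['eye'])
    return cv2.projectPoints(q.reshape(-1,1,3),np.zeros(3),np.zeros(3),K,c['D'])[0].reshape(-1,2)
def fit(loc,pts):  # planar rigid loc->pts : x,y,yaw,residuals
    loc=np.asarray(loc)[:,:2];pts=np.asarray(pts)[:,:2];a=loc-loc.mean(0);b=pts-pts.mean(0)
    t=np.arctan2((a[:,0]*b[:,1]-a[:,1]*b[:,0]).sum(),(a*b).sum());M=np.array([[np.cos(t),-np.sin(t)],[np.sin(t),np.cos(t)]])
    o=pts.mean(0)-M@loc.mean(0); return o,t,pts-(loc@M.T+o)
H=np.array([[48,61],[-48,61],[-30,-61],[30,-61]])/1000.
E
python3 - <<'E'
from h import *
a=cv2.imread("pics/top0.png"); b=cv2.imread("pics/scene0.png")
f=lambda im,x,y:cv2.resize(im[y:y+75,x:x+100],(400,300),interpolation=cv2.INTER_CUBIC)
f2=lambda im,x,y:cv2.resize(im[y:y+100,x:x+133],(400,300),interpolation=cv2.INTER_CUBIC)
cv2.imwrite("pics/c1.png",np.vstack([np.hstack([f(a,300,172),f(a,150,192)]),np.hstack([f(b,180,168),f(b,320,214)])]))
print(topl("top",[[350,205],[408,305],[447,195]],[.06]*3))
E
```

```text
[[ 0.61405997 -0.19032646  0.06      ]
 [ 0.36574786 -0.32629013  0.06      ]
 [ 0.63978971 -0.44185771  0.06      ]]
```

View pics/c1.png

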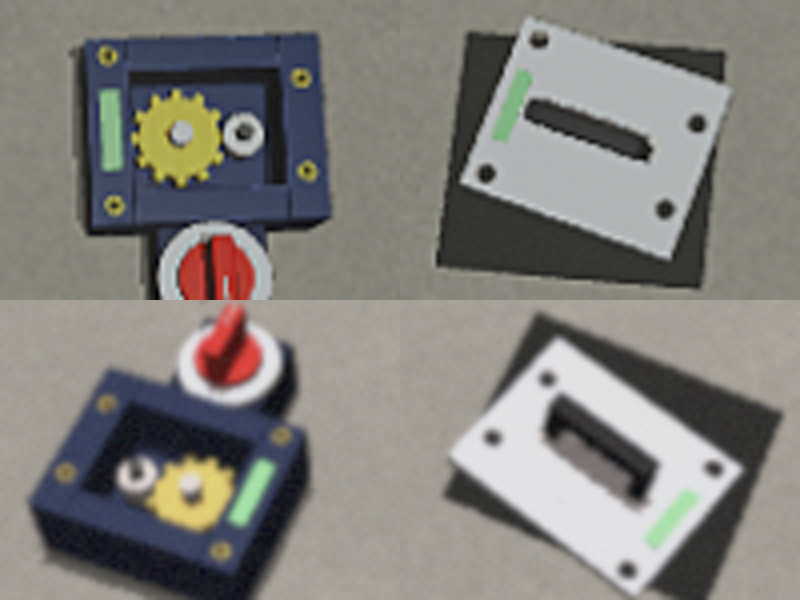

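The crops confirm (350,205): green stripe on its left (+y) side, pod and red knob on −x. Threads and holes are clear in both views.

```bash
python3 - <<'E'
from h import *
def un(o,p): return (np.array(p)+.5)/4-.5+np.array(o)
D={"housing":(.06,[("top",(300,172),[[107,56],[114,205],[308,171],[302,78]]),("scene",(180,168),[[221,251],[281,136],[108,104],[66,172]])]),
"cover":(.008,[("top",(150,192),[[139,40],[86,174],[265,209],[297,123]]),("scene",(320,214),[[228,270],[314,169],[147,78],[93,137]])])}
for k,(z,L) in D.items():
    for n,o,p in L:
        P=topl(n,un(o,p),z); off,t,r=fit(H,P); print(k,n,off.round(4),np.degrees(t).round(2),(r*1e3).round(1).tolist())
        if k=="housing":print(" knob",off+np.array([np.cos(t),np.sin(t)])*-.095)
r=R.from_quat(readout.get_obs()['tool_rot']).as_matrix();print(r.round(3))
print(topl("top",[[116+0,267]],.09), proj("top",[[.5,-.15,.1]]))
E
```

```text
housing top [ 0.6182 -0.1946] 1.53 [[-0.2, 0.6], [0.1, 0.6], [0.1, -0.4], [0.0, -0.8]]
 knob [ 0.52325088 -0.19712262]
housing scene [ 0.6174 -0.195 ] 1.42 [[-0.0, 0.1], [0.0, -0.4], [0.1, 0.6], [-0.1, -0.2]]
 knob [ 0.52239334 -0.19730842]
cover top [0.5696 0.2034] -19.06 [[-0.1, -0.3], [-0.1, 0.1], [-0.1, 0.1], [0.3, 0.0]]
cover scene [0.5693 0.2025] -19.35 [[0.1, 0.4], [0.4, 0.1], [-0.2, -0.7], [-0.2, 0.2]]
[[ 0.96   0.28  -0.001]
 [ 0.28  -0.96   0.002]
 [ 0.    -0.002 -1.   ]]
[[0.45465785 0.38735944 0.09      ]] [[336.82558037 248.98223004]]
```

```bash
python3 - <<'E'
from h import *
a=cv2.imread("pics/top0.png"); b=cv2.imread("pics/scene0.png")
k=[.5228,-.1972]
f=lambda im,x,y:cv2.resize(im[y:y+40,x:x+40],(400,400),interpolation=cv2.INTER_CUBIC)
out=[]
for n,im in(("top",a),("scene",b)):
    u,v=proj(n,[k+[.08]])[0]; x,y=int(u)-20,int(v)-20; g=f(im,x,y)
    for s,c in((.094,(0,255,0)),(.064,(255,255,0))):
        p=proj(n,[k+[s]])[0]; q=((p-[x,y]+.5)*10-.5).astype(int); cv2.circle(g,q.tolist(),3,c,-1)
    print(n,x,y); out.append(g)
cv2.imwrite("pics/k1.png",np.hstack(out))
E
```

```text
top 335 220
scene 216 157
```

View pics/k1.png

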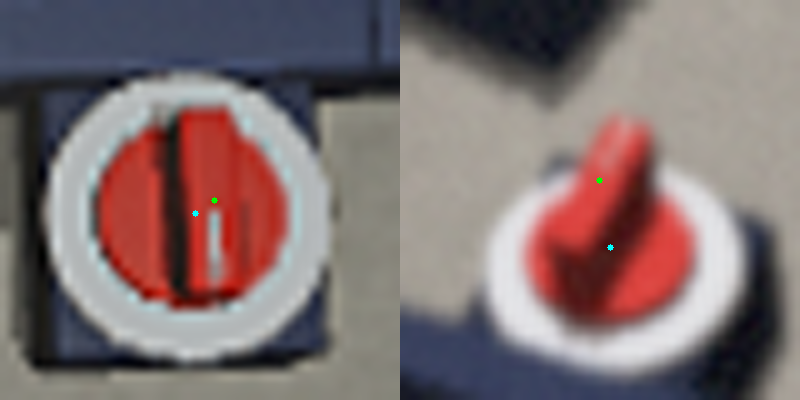

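The crops show the bar close to the housing's x direction (edge (180,110)–(190,290) in the top crop). I'll check that angle and start moving with a short test rotation.

```bash
python3 - <<'E'
from h import *
for n,o,p in(("top",(335,220),[[180,110],[190,290]]),("scene",(216,157),[[157,240],[212,122]])):
    q=topl(n,(np.array(p)+.5)/10-.5+np.array(o),.094); d=q[0]-q[1]; print(n,np.degrees(np.arctan2(d[1],d[0])),q.tolist())
E
python3 -m crank '0 0 0 0 0 0.1 -1; 0 0 0 0 0 0.12 -1'; python3 -c "
from workcell import readout;o=readout.get_obs();print(o['joint_pos'])"
```

```text
top 1.588515398621508 [[0.5446899748532306, -0.18949108164732703, 0.09399999999999997], [0.5014006407266502, -0.19069157842319173, 0.09399999999999997]]
scene 5.975659738856632 [[0.5452531859591405, -0.19865179489880017, 0.09399999999999986], [0.5033641706514579, -0.20303651684417476, 0.09399999999999997]]
clock: 0.27
eef_pos: [0.1397, -0.4788, 0.2464]
tool_rot: [1.0, 0.029, -0.001, -0.002]
ft_force: [0.3, -0.4, -0.6]
grip_width: 0.0856
[-1.28698776e+00  2.42401822e-01  2.32147949e-03  1.33518563e+00
 -2.35017337e-05  1.79751551e+00]
```

Row angles behave as expected: +z turn increases joint 6. For the knob I'll use tool yaw of about 181.5°, so joint 6 has room for the clockwise turn.

```bash
R='x'; python3 -m crank '0.0285 -0.0185 0 0 0 0 -1;0.0285 -0.0185 0 0 0 0 -1;0.0285 -0.0185 0 0 0 0 -1;0.0285 -0.0185 0 0 0 0 -1;0.0285 -0.0185 0 0 0 0 -1;0.0285 -0.0185 0 0 0 0 -1;0.0285 -0.0185 0 0 0 0 -1;0.0285 -0.0185 0 0 0 0 -1;0.0285 -0.0185 0 0 0 0 -1;0.0285 -0.0185 0 0 0 0 -1;0.0285 -0.0185 0 0 0 0 -1;0.0285 -0.0185 0 0 0 0 -1;0.0285 -0.0185 0 0 0 0 -1;0.0285 -0.0185 0 0 0 0 -1' && python3 -m crank '0 0 0 0 0 -0.12 -1;0 0 0 0 0 -0.12 -1;0 0 0 0 0 -0.12 -1;0 0 0 0 0 -0.12 -1;0 0 0 0 0 -0.12 -1;0 0 0 0 0 -0.12 -1;0 0 0 0 0 -0.12 -1;0 0 0 0 0 -0.12 -1;0 0 0 0 0 -0.12 -1;0 0 0 0 0 -0.12 -1;0 0 0 0 0 -0.12 -1;0 0 0 0 0 -0.12 -1;0 0 0 0 0 -0.12 -1;0 0 0 0 0 -0.12 -1;0 0 0 0 0 -0.12 -1;0 0 0 0 0 -0.12 -1;0 0 0 0 0 -0.12 -1;0 0 0 0 0 -0.12 -1;0 0 0 0 0 -0.12 -1;0 0 0 0 0 -0.12 -1'
cat > go.py <<'E'
import sys; from h import *
x,y,z,yaw=map(float,sys.argv[1:5]); o=readout.get_obs(); r=R.from_quat(o['tool_rot'])
g=R.from_euler('z',yaw,degrees=True)*R.from_euler('x',180,degrees=True)
m=r.as_matrix()
print('t',o['clock'],'pos',o['eef_pos'].round(4),'yaw',np.degrees(np.arctan2(m[1,0],m[0,0])).round(2),'j6',o['joint_pos'][5].round(2),'F',o['ft_force'].round(1),'T',o['ft_torque'].round(2),'w',o['grip_width'].round(4))
print('shift after-turn axes',g.inv().apply(np.array([x,y,z])-o['eef_pos']).round(4),'shift now axes',r.inv().apply(np.array([x,y,z])-o['eef_pos']).round(4),'turn',(r.inv()*g).as_rotvec().round(3))
E
python3 go.py .5228 -.1972 .15 181.5
```

```text
clock: 1.43
eef_pos: [0.5346, -0.1907, 0.2391]
tool_rot: [1.0, 0.018, -0.006, -0.006]
ft_force: [0.8, -1.2, 0.5]
grip_width: 0.0855
clock: 3.1
eef_pos: [0.5354, -0.1801, 0.2228]
tool_rot: [0.298, 0.954, 0.005, -0.022]
ft_force: [-0.8, -0.5, 1.1]
grip_width: 0.0855Traceback (most recent call last):
  File "go.py", line 5, in <module>
    print('t',o['clock'],'pos',o['eef_pos'].round(4),'yaw',np.degrees(np.arctan2(m[1,0],m[0,0])).round(2),'j6',o['joint_pos'][5].round(2),'F',o['ft_force'].round(1),'T',o['ft_torque'].round(2),'w',o['grip_width'].round(4))
                                                                                                                                                                                                     ^^^^^^^^^^^^^^^^^^^^^
AttributeError: 'float' object has no attribute 'round'
```

```bash
sed -i "s/o\['grip_width'\].round(4)/o['grip_width']/" go.py; python3 go.py .5228 -.1972 .15 181.5
```

```text
t 3.1 pos [ 0.5354 -0.1801  0.2228] yaw 145.37 j6 0.28 F [-0.8 -0.5  1.1] T [ 0.01 -0.03 -0.04] w 0.08553439824680477
shift after-turn axes [ 0.013  -0.0168  0.0728] shift now axes [-0.0026 -0.0209  0.0728] turn [ 0.01  -0.045 -0.63 ]
```

```bash
python3 -m crank '0 -0.003 0 0.002 -0.008 -0.11 -1;0 -0.003 0 0.002 -0.008 -0.11 -1;0 -0.003 0 0.002 -0.008 -0.11 -1;0 -0.003 0 0.002 -0.008 -0.11 -1;0 -0.003 0 0.002 -0.008 -0.11 -1;0 -0.003 0 0.002 -0.008 -0.08 -1;0.006 0 0.025 0 0 0 -1;0.006 0 0.025 0 0 0 -1;0 0 0 0 0 0 -1'; python3 go.py .5228 -.1972 .088 181.5
```

```text
clock: 3.85
eef_pos: [0.5156, -0.1975, 0.1672]
tool_rot: [-0.032, 0.999, -0.0, -0.001]
ft_force: [-1.9, 0.4, -0.6]
grip_width: 0.0852
t 3.85 pos [ 0.5156 -0.1975  0.1672] yaw -176.32 j6 -0.43 F [-1.9  0.4 -0.6] T [ 0.02  0.09 -0.04] w 0.0851999963329663
shift after-turn axes [-0.0072  0.0001  0.0792] shift now axes [-0.0074 -0.0002  0.0792] turn [-0.    -0.002  0.038]
```

```bash
python3 -m crank '-0.004 0 0.025 0 0 0.02 -1;-0.003 0 0.025 0 0 0.018 -1;0 0 0.02 0 0 0 -1;0 0 0.006 0 0 0 -1;0 0 0 0 0 0 -1'; python3 go.py .5228 -.1972 .087 181.5
```

```text
clock: 4.27
eef_pos: [0.5241, -0.1975, 0.0914]
tool_rot: [-0.012, 1.0, -0.0, -0.0]
ft_force: [-1.1, -0.7, -0.1]
grip_width: 0.0855
t 4.2667 pos [ 0.5241 -0.1975  0.0914] yaw -178.65 j6 -0.38 F [-1.1 -0.7 -0.1] T [ 0.04 -0.   -0.04] w 0.08546184377494605
shift after-turn axes [0.0013 0.0003 0.0044] shift now axes [0.0013 0.0003 0.0044] turn [-0.    -0.001 -0.003]
```

Aligned with the knob; lower a little and close.

```bash
python3 -m crank '0.001 0 0.004 0 0 0 -1;0 0 0 0 0 0 1;0 0 0 0 0 0 1;0 0 0 0 0 0 1;0 0 0 0 0 0 1;0 0 0 0 0 0 1;0 0 0 0 0 0 1;0 0 0 0 0 0 1;0 0 0 0 0 0 1;0 0 0 0 0 0 1;0 0 0 0 0 0 1'; python3 go.py .5228 -.1972 .087 181.5
```

```text
clock: 5.18
eef_pos: [0.527, -0.1967, 0.0939]
tool_rot: [-0.013, 1.0, 0.0, 0.004]
ft_force: [0.2, 0.6, -0.7]
grip_width: 0.0127
t 5.1833 pos [ 0.527  -0.1967  0.0939] yaw -178.53 j6 -0.38 F [ 0.2  0.6 -0.7] T [0.   0.02 0.03] w 0.01271476583621765
shift after-turn axes [ 0.0042 -0.0004  0.0069] shift now axes [ 0.0042 -0.0004  0.0069] turn [ 0.     0.008 -0.   ]
```

```bash
python3 -m crank '0.0003 -0.0004 0.0005 0 0 0.1 1;0.0003 -0.0004 0.0005 0 0 0.1 1;0.0003 -0.0004 0.0005 0 0 0.1 1;0.0003 -0.0004 0.0005 0 0 0.1 1;0.0003 -0.0004 0.0005 0 0 0.1 1'; python3 go.py .5228 -.1972 .087 112.8
```

```text
clock: 5.6
eef_pos: [0.5265, -0.1982, 0.0939]
tool_rot: [0.245, 0.97, 0.002, 0.006]
ft_force: [0.4, 1.1, 1.8]
grip_width: 0.0126
t 5.6 pos [ 0.5265 -0.1982  0.0939] yaw 151.67 j6 0.13 F [0.4 1.1 1.8] T [-0.07  0.14  0.07] w 0.012587113827403844
shift after-turn axes [ 0.0023 -0.003   0.0069] shift now axes [ 0.0038 -0.0009  0.0068] turn [0.009 0.008 0.678]
```

```bash
python3 -m crank '0.0003 -0.0004 0.0005 0 0 0.1 1;0.0003 -0.0004 0.0005 0 0 0.1 1;0.0003 -0.0004 0.0005 0 0 0.1 1;0.0003 -0.0004 0.0005 0 0 0.1 1;0.0003 -0.0004 0.0005 0 0 0.1 1;0.0003 -0.0004 0.0005 0 0 0.1 1;0.0003 -0.0004 0.0005 0 0 0.08 1;0 0 0 0 0 0 1'; python3 go.py .5228 -.1972 .087 112.8
```

```text
clock: 6.27
eef_pos: [0.5248, -0.1993, 0.0939]
tool_rot: [0.568, 0.823, 0.004, 0.008]
ft_force: [0.8, -0.0, -3.0]
grip_width: 0.0126
t 6.2667 pos [ 0.5248 -0.1993  0.0939] yaw 110.72 j6 0.84 F [ 0.8 -0.  -3. ] T [-0.15  0.13  1.04] w 0.012610616506352623
shift after-turn axes [ 0.0028 -0.001   0.0069] shift now axes [ 0.0028 -0.0012  0.0069] turn [ 0.014  0.009 -0.036]
```

Torque of 1.04 N m against the end stop means the knob is at its limit. I'll release it, rise and travel to the cover.

```bash
python3 -m crank '0 0 0 0 0 -0.03 1;0 0 0 0 0 0 -1;0 0 0 0 0 0 -1;0 0 0 0 0 0 -1;0 0 0 0 0 0 -1;0 0 0 0 0 0 -1;0 0 0 0 0 0 -1;0 0 0 0 0 0 -1;0 0 -0.03 0 0 0 -1;0 0 -0.03 0 0 0 -1;0 0 -0.03 0 0 0 -1;0 0 -0.03 0 0 0 -1'; python3 go.py .5695 .203 .19 70.8
```

```text
clock: 7.27
eef_pos: [0.5174, -0.1978, 0.2092]
tool_rot: [0.554, 0.832, 0.001, -0.002]
ft_force: [0.7, -0.4, -0.4]
grip_width: 0.0855
t 7.2667 pos [ 0.5174 -0.1978  0.2092] yaw 112.67 j6 0.81 F [ 0.7 -0.4 -0.4] T [ 0.   -0.03 -0.02] w 0.08546362849224265
shift after-turn axes [ 0.3957 -0.0826  0.0192] shift now axes [0.3497 0.2026 0.0205] turn [-0.002 -0.004  0.731]
```

```bash
python3 -m crank '0 0 0 0 0 0.104 -1;0 0 0 0 0 0.104 -1;0 0 0 0 0 0.104 -1;0 0 0 0 0 0.104 -1;0 0 0 0 0 0.104 -1;0 0 0 0 0 0.104 -1;0 0 0 0 0 0.104 -1;0.033 -0.007 0 0 0 0 -1;0.033 -0.007 0 0 0 0 -1;0.033 -0.007 0 0 0 0 -1;0.033 -0.007 0 0 0 0 -1;0.033 -0.007 0 0 0 0 -1;0.033 -0.007 0 0 0 0 -1;0.033 -0.007 0 0 0 0 -1;0.033 -0.007 0 0 0 0 -1;0.033 -0.007 0 0 0 0 -1;0.033 -0.007 0 0 0 0 -1;0.033 -0.007 0 0 0 0 -1;0 0 0 0 0 0 -1'; python3 go.py .5695 .203 .1 70.8
python3 - <<'E'
from h import *
a=viewer.camera("top")[:,:,::-1]; b=viewer.camera("scene")[:,:,::-1]
f=lambda im,x,y:cv2.resize(np.ascontiguousarray(im[y:y+75,x:x+75]),(400,400),interpolation=cv2.INTER_CUBIC)
cv2.imwrite("pics/k2.png",np.hstack([f(a,315,190),f(b,200,155)]))
E
```

```text
clock: 8.85
eef_pos: [0.5866, 0.1791, 0.2204]
tool_rot: [0.828, 0.56, 0.008, 0.008]
ft_force: [-0.6, -1.0, 0.1]
grip_width: 0.0855
t 8.85 pos [0.5866 0.1791 0.2204] yaw 68.15 j6 2.25 F [-0.6 -1.   0.1] T [-0.    0.    0.01] w 0.08552726338999482
shift after-turn axes [ 0.0169 -0.024   0.1204] shift now axes [ 0.0154 -0.0273  0.1199] turn [ 0.021 -0.003 -0.046]
```

View pics/k2.png

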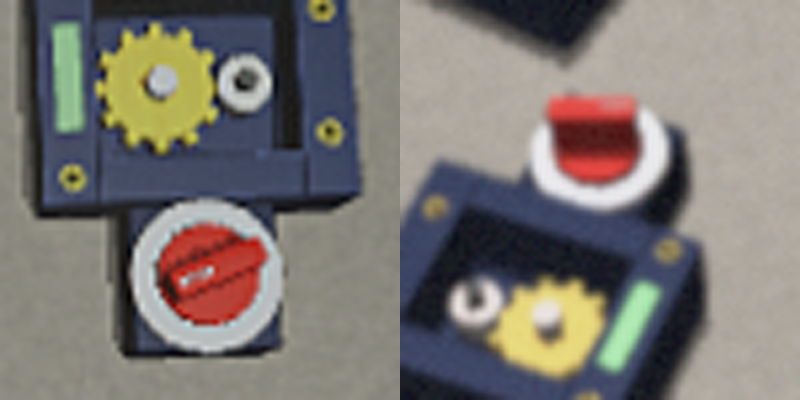

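The knob now points about 70° clockwise of its start: bar from (165,285) to (260,245) in the left crop, so it is locked. Next the approach to the cover.

```bash
python3 -m crank '0.006 -0.009 0.02 0.01 0 -0.023 -1;0.006 -0.009 0.025 0.01 0 -0.023 -1;0.004 -0.006 0.025 0 0 0 -1;0 0 0.025 0 0 0 -1;0 0 0.02 0 0 0 -1;0 0 0 0 0 0 -1'; python3 go.py .5695 .203 .039 70.8
```

```text
clock: 9.45
eef_pos: [0.5713, 0.1908, 0.1047]
tool_rot: [0.818, 0.575, 0.002, 0.003]
ft_force: [-0.6, 1.1, -0.9]
grip_width: 0.0852
t 9.45 pos [0.5713 0.1908 0.1047] yaw 70.18 j6 2.24 F [-0.6  1.1 -0.9] T [-0.01  0.07  0.04] w 0.0852157242252863
shift after-turn axes [ 0.011  -0.0057  0.0657] shift now axes [ 0.0108 -0.0063  0.0656] turn [ 0.007 -0.001 -0.011]
```

```bash
python3 -m crank '0.007 -0.003 0.01 0.004 0 -0.006 -1;0.005 -0.003 0.015 0.003 0 -0.005 -1;0 0 0.015 0 0 0 -1;0 0 0.012 0 0 0 -1;0 0 0 0 0 0 -1'; python3 go.py .5695 .203 .039 70.8
```

```text
clock: 9.87
eef_pos: [0.573, 0.2013, 0.055]
tool_rot: [0.817, 0.577, 0.003, 0.0]
ft_force: [-0.2, 0.2, -0.2]
grip_width: 0.0852
t 9.8667 pos [0.573  0.2013 0.055 ] yaw 70.45 j6 2.25 F [-0.2  0.2 -0.2] T [-0.02 -0.01  0.02] w 0.08515590960760998
shift after-turn axes [ 0.0004 -0.0039  0.016 ] shift now axes [ 0.0003 -0.004   0.016 ] turn [ 0.004 -0.005 -0.006]
```

```bash
python3 -m crank '0 -0.004 0.009 0.004 -0.005 -0.006 -1;0 0 0.008 0 0 0 -1;0 0 0 0 0 0 -1'; python3 go.py .5695 .203 .039 70.8
```

```text
clock: 10.12
eef_pos: [0.5715, 0.2027, 0.0399]
tool_rot: [0.815, 0.579, 0.002, 0.001]
ft_force: [-0.2, 0.1, 0.6]
grip_width: 0.0856
t 10.1167 pos [0.5715 0.2027 0.0399] yaw 70.74 j6 2.25 F [-0.2  0.1  0.6] T [0.02 0.01 0.  ] w 0.0856054548331198
shift after-turn axes [-0.0004 -0.002   0.0009] shift now axes [-0.0004 -0.002   0.0009] turn [ 0.004 -0.002 -0.001]
```

```bash
python3 -m crank '0 -0.002 0.002 0.004 -0.002 0 -1;0 0 0 0 0 0 1;0 0 0 0 0 0 1;0 0 0 0 0 0 1;0 0 0 0 0 0 1;0 0 0 0 0 0 1;0 0 0 0 0 0 1;0 0 0 0 0 0 1;0 0 0 0 0 0 1;0 0 0 0 0 0 1;0 0 0 0 0 0 1'; python3 go.py .5695 .203 .039 70.8
```

```text
clock: 11.03
eef_pos: [0.5711, 0.2041, 0.0406]
tool_rot: [0.815, 0.579, 0.002, 0.0]
ft_force: [0.2, -0.2, 0.4]
grip_width: 0.0152
t 11.0333 pos [0.5711 0.2041 0.0406] yaw 70.74 j6 2.25 F [ 0.2 -0.2  0.4] T [ 0.02  0.08 -0.01] w 0.015157983557929387
shift after-turn axes [-0.0016 -0.0011  0.0016] shift now axes [-0.0016 -0.0011  0.0016] turn [ 0.003 -0.003 -0.001]
```

Gripped (opening 15 mm). Lifting straight up.

```bash
python3 -m crank '0 0 -0.008 0 0 0 1;0 0 -0.015 0 0 0 1;0 0 -0.02 0 0 0 1;0 0 -0.025 0 0 0 1;0 0 -0.025 0 0 0 1;0 0 -0.025 0 0 0 1;0 0 -0.02 0 0 0 1;0 0 -0.01 0 0 0 1;0 0 0 0 0 0 1'; python3 go.py .6178 -.1948 .19 91.5
```

```text
clock: 11.78
eef_pos: [0.5665, 0.2022, 0.1935]
tool_rot: [0.815, 0.579, -0.004, -0.001]
ft_force: [0.9, 1.2, -2.1]
grip_width: 0.0151
t 11.7833 pos [0.5665 0.2022 0.1935] yaw 70.74 j6 2.25 F [ 0.9  1.2 -2.1] T [ 0.04 -0.05 -0.01] w 0.015096114890514017
shift after-turn axes [-0.3982  0.0409  0.0035] shift now axes [-0.3578  0.1795  0.0041] turn [-0.008  0.004 -0.362]
```

```bash
python3 -m crank '0 0 0 -0.002 0 -0.06 1;0 0 0 -0.002 0 -0.06 1;0 0 0 -0.002 0 -0.06 1;0 0 0 -0.002 0 -0.06 1;0 0 0 0 0 -0.06 1;0 0 0 0 0 -0.06 1;-0.012 0.001 0 0 0 0 1;-0.025 0.003 0 0 0 0 1;-0.025 0.003 0 0 0 0 1;-0.025 0.003 0 0 0 0 1;-0.025 0.003 0 0 0 0 1;-0.025 0.003 0 0 0 0 1;-0.025 0.003 0 0 0 0 1;-0.025 0.003 0 0 0 0 1;-0.025 0.003 0 0 0 0 1;-0.025 0.003 0 0 0 0 1;-0.025 0.003 0 0 0 0 1;-0.025 0.003 0 0 0 0 1;-0.025 0.003 0 0 0 0 1;-0.012 0.001 0 0 0 0 1'; python3 go.py .6178 -.1948 .19 91.5
```

```text
clock: 13.45
eef_pos: [0.6058, -0.1424, 0.1805]
tool_rot: [0.697, 0.717, -0.014, -0.006]
ft_force: [-0.3, 0.1, -2.7]
grip_width: 0.0148
t 13.45 pos [ 0.6058 -0.1424  0.1805] yaw 91.55 j6 1.32 F [-0.3  0.1 -2.7] T [ 0.03 -0.07  0.02] w 0.014796495677240024
shift after-turn axes [-0.0527  0.0107 -0.0095] shift now axes [-0.0528  0.0104 -0.0092] turn [-0.028  0.01   0.001]
```

```bash
python3 -m crank '-0.02 0.003 -0.002 -0.01 0.004 0 1;-0.018 0.003 -0.002 -0.01 0.004 0 1;-0.01 0.003 -0.001 -0.008 0.002 0 1;-0.003 0.001 0 0 0 0 1;0 0 0 0 0 0 1;0 0 0 0 0 0 1'; python3 go.py .6178 -.1948 .135 91.5
```

```text
clock: 13.95
eef_pos: [0.6136, -0.1993, 0.1813]
tool_rot: [0.701, 0.713, -0.001, -0.004]
ft_force: [-0.5, -0.0, -2.4]
grip_width: 0.0147
t 13.95 pos [ 0.6136 -0.1993  0.1813] yaw 90.94 j6 1.24 F [-0.5 -0.  -2.4] T [ 0.   -0.   -0.01] w 0.014707499160528716
shift after-turn axes [0.0043 0.0043 0.0463] shift now axes [0.0042 0.0046 0.0463] turn [-0.007 -0.004 -0.01 ]
```

```bash
python3 -m crank '0.002 0.002 0.012 -0.004 -0.002 -0.005 1;0.002 0.002 0.014 -0.003 -0.002 -0.005 1;0 0 0.012 0 0 0 1;0 0 0.004 0 0 0 1;0 0 0 0 0 0 1;0 0 0 0 0 0 1'; python3 go.py .6178 -.1948 .11 91.5
python3 - <<'E'
from h import *
a=viewer.camera("top")[:,:,::-1].copy(); b=viewer.camera("scene")[:,:,::-1].copy()
cv2.imwrite("pics/t3.png",a);cv2.imwrite("pics/s3.png",b)
f=lambda im,x,y:cv2.resize(im[y:y+100,x:x+100],(400,400),interpolation=cv2.INTER_CUBIC)
print(proj("top",[[.618,-.195,.1]]),proj("scene",[[.618,-.195,.1]]))
cv2.imwrite("pics/h3.png",np.hstack([f(a,305,150),f(b,170,155)]))
E
```

```text
clock: 14.45
eef_pos: [0.6176, -0.1871, 0.1386]
tool_rot: [0.695, 0.719, 0.0, -0.001]
ft_force: [-0.0, 0.2, -1.7]
grip_width: 0.0146
t 14.45 pos [ 0.6176 -0.1871  0.1386] yaw 92.0 j6 1.24 F [-0.   0.2 -1.7] T [ 0.01 -0.    0.05] w 0.014603011069675742
shift after-turn axes [-0.0077 -0.      0.0286] shift now axes [-0.0077 -0.0001  0.0286] turn [-0.001 -0.002  0.009]
[[354.28410436 200.16777882]] [[219.53303718 200.33963745]]
```

View pics/h3.png

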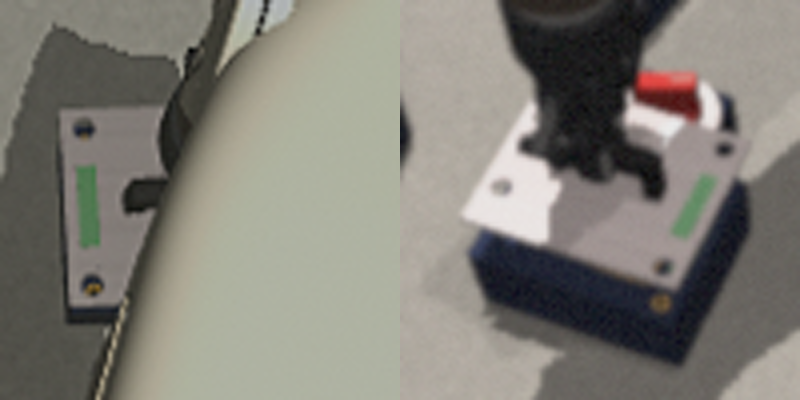

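The picture shows the cover over the housing, stripe over stripe. Hole0 and hole1 are visible from the top at (84,128) and (93,286), and hole0, hole1 and hole3 from the scene camera at (263,267), (324,149) and (101,187).

```bash
python3 - <<'E'
from h import *
o=readout.get_obs(); z=o['eef_pos'][2]-.0406+.008
for n,of,p,i in(("top",(305,150),[[84,128],[93,286]],[0,1]),("scene",(170,155),[[263,267],[324,149],[101,187]],[0,1,3])):
    P=topl(n,(np.array(p)+.5)/4-.5+np.array(of),z); off,t,r=fit(H[i],P)
    d=R.from_quat(o['tool_rot']).inv().apply(np.r_[off-o['eef_pos'][:2],0])
    print(n,z,off.round(4),np.degrees(t).round(2),(r*1e3).round(1).tolist(),'cover in tool mm',(d*1e3).round(1))
E
```

```text
top 0.10657876224624824 [ 0.6165 -0.1885] 2.09 [[0.5, 0.0], [-0.5, -0.0]] cover in tool mm [-0.9 -1.6 -0. ]
scene 0.10657876224624824 [ 0.617 -0.189] 1.84 [[0.1, 0.4], [0.1, -0.2], [-0.2, -0.3]] cover in tool mm [-1.4 -1.1 -0. ]
```

```bash
python3 -m crank '-0.003 0.001 0.006 0 0 0.004 1;-0.003 0 0.006 0 0 0.004 1;0 0 0.002 0 0 0 1;0 0 0 0 0 0 1'; python3 go.py .619 -.1936 .110 91.5
```

```text
clock: 14.88
eef_pos: [0.6209, -0.1945, 0.1265]
tool_rot: [0.698, 0.716, 0.002, 0.002]
ft_force: [-0.9, -1.8, -2.2]
grip_width: 0.0149
t 14.8833 pos [ 0.6209 -0.1945  0.1265] yaw 91.48 j6 1.24 F [-0.9 -1.8 -2.2] T [-0.03  0.01  0.  ] w 0.014850398338118367
shift after-turn axes [ 0.001  -0.0019  0.0165] shift now axes [ 0.001  -0.002   0.0165] turn [ 0.005  0.    -0.   ]
```

```bash
python3 -m crank '0.001 -0.002 0.005 0.004 0 0 1;0 0 0.005 0 0 0 1;0 0 0.004 0 0 0 1;0 0 0 0 0 0 1;0 0 0 0 0 0 1'; python3 go.py .619 -.1936 .110 91.5
```

```text
clock: 15.3
eef_pos: [0.6183, -0.1942, 0.1105]
tool_rot: [0.698, 0.716, -0.0, -0.0]
ft_force: [-0.2, 0.7, -1.9]
grip_width: 0.0146
t 15.3 pos [ 0.6183 -0.1942  0.1105] yaw 91.4 j6 1.24 F [-0.2  0.7 -1.9] T [-0.04 -0.09 -0.04] w 0.01459914177661142
shift after-turn axes [0.0006 0.0007 0.0005] shift now axes [0.0006 0.0007 0.0005] turn [-0.001 -0.    -0.002]
```

```bash
python3 -m crank '0.0006 0.0007 0 0 0 0 1;0 0 0 0 0 0 1'; python3 go.py .619 -.1936 .110 91.5
python3 - <<'E'
from h import *
a=viewer.camera("top")[:,:,::-1].copy(); b=viewer.camera("scene")[:,:,::-1].copy()
f=lambda im,x,y:cv2.resize(im[y:y+50,x:x+50],(400,400),interpolation=cv2.INTER_CUBIC)
f2=lambda im,x,y:cv2.resize(im[y:y+100,x:x+100],(400,400),interpolation=cv2.INTER_CUBIC)
cv2.imwrite("pics/h4.png",np.hstack([f(a,310,173),f2(b,170,155)]))
E
```

```text
clock: 15.47
eef_pos: [0.6189, -0.1934, 0.1103]
tool_rot: [0.698, 0.716, -0.0, -0.001]
ft_force: [0.9, 0.7, -2.3]
grip_width: 0.0153
t 15.4667 pos [ 0.6189 -0.1934  0.1103] yaw 91.41 j6 1.24 F [ 0.9  0.7 -2.3] T [ 0.05 -0.04  0.01] w 0.015336150070257447
shift after-turn axes [-0.0002  0.0001  0.0003] shift now axes [-0.0002  0.0001  0.0003] turn [-0.001 -0.    -0.002]
```

View pics/h4.png

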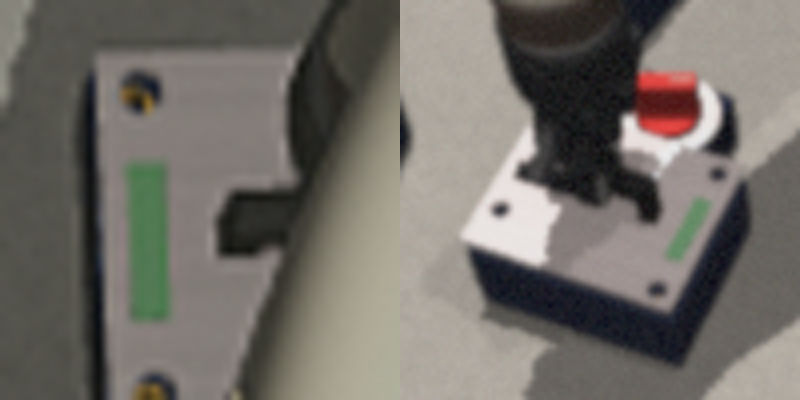

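```bash
python3 - <<'E'
from h import *
o=readout.get_obs(); z=o['eef_pos'][2]-.0406+.008
hz=.5*(np.array([.6182,-.1946])+[.6174,-.195]); 
for n,s,of,p,i,h in(("top",8,(310,173),[[141,92],[154,390]],[0,1],(.6182,-.1946,1.53)),("scene",4,(170,155),[[257,289],[318,174],[100,208]],[0,1,3],(.6174,-.195,1.42))):
    P=topl(n,(np.array(p)+.5)/s-.5+np.array(of),z); off,t,r=fit(H[i],P)
    M=R.from_euler('z',h[2],degrees=True).as_matrix()[:2,:2]; T=H[i]@M.T+np.array(h[:2])
    print(n,off.round(4),np.degrees(t).round(2),'hole-thread mm',((P[:,:2]-T)*1e3).round(1).tolist())
E
```

```text
top [ 0.6183 -0.1943] 1.31 hole-thread mm [[-0.6, 0.1], [1.3, 0.6]]
scene [ 0.6176 -0.1956] 0.95 hole-thread mm [[0.5, -0.3], [1.2, -0.5], [-0.6, -1.2]]
```

Every hole I could measure is within about 1.4 mm of its thread. Final stillness check, then hand in.

```bash
python3 -m crank '0 0 0 0 0 0 1'; python3 go.py .619 -.1936 .110 91.5; python3 - <<'E'
from workcell import readout, order
print(abs(readout.get_obs()['joint_vel']).max()); order.job_done()
E
```

```text
clock: 15.65
eef_pos: [0.619, -0.1935, 0.1107]
tool_rot: [0.698, 0.716, -0.0, -0.0]
ft_force: [0.2, 0.1, -3.1]
grip_width: 0.0149
t 15.65 pos [ 0.619  -0.1935  0.1107] yaw 91.41 j6 1.24 F [ 0.2  0.1 -3.1] T [ 0.08 -0.04 -0.03] w 0.014948060309278314
shift after-turn axes [-0.0001 -0.      0.0007] shift now axes [-0.0001 -0.      0.0007] turn [-0.001  0.    -0.002]
0.005466759395611158
the job is handed in; nothing more can be done
```

I turned the lock knob on the leftmost housing clockwise to its end stop. I then lifted the cover by its handle, brought it over the housing stripe over stripe, and handed the job in at 15.65 s with the cover still in the gripper.

Last checks:
- **Knob:** the wrist torque rose to about 1 N m at the stop. A later picture shows the bar about 70° clockwise of where it started.
- **Height:** the underside is about 14 mm above the rim, worked out from the tool height rather than measured directly. That is inside the 4–22 mm limit but a little over the centimetre you asked for.
- **Level and steady:** the tool is within 0.1° of vertical. The gripper opening is 15 mm on the bar, and the highest joint speed is 0.005 rad/s. The wrist force of about 3 N is roughly the cover's weight, with no sign of it touching the housing.
- **Hole alignment:** hole0, hole1 and hole3 are within about 1.4 mm of their threads (limit 3.5 mm).
- **Disagreements and gaps:** the two cameras disagree by about 1.3 mm on the cover's position. Both put its turn slightly low, by 0.2–0.5°. Hole2 was hidden by the arm, so I only infer it from the other three.

I planned the moves clear of the screwdriver, tray and can, but did not check them in a picture afterwards.

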